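# Load the last tea glass and hold the strainer over it

### The arm

A 6-joint arm with a two-finger parallel gripper is mounted at the origin on the work surface. World frame = base frame: x ahead of the robot, y to its left, z up, the work surface at z = 0. Lengths are in m, angles in rad, forces in N, time in s.
With the tool pointing down it reaches from about 0.35 to 0.775 m from the base axis. Payload 5.5 kg.
Tool frame: the origin (TCP) lies midway between the tips of the shut fingers; the grasp point (between the pads) lies 19 mm behind it; z points along the fingers, y is the line along which they close (so a half turn about z gives the same grasp; the last joint's range is limited). The gripper opens to 85 mm and grips with 20 to 120 N. Pads are 22 mm wide; open, the fingers measure 114 mm over their backs; the gripper's body (76 mm by 85 mm) begins 54 mm behind the grasp point. The pads swing forward as they close: fully open they stand 13 mm farther back than shut.
Start: joints at [-1.266, 0.313, 0.046, 1.304, 0, 1.431], TCP at [0.247, -0.519, 0.231] pointing down, gripper open.
Joint ranges: [-2.76, 2.76], [-0.86, 1.69], [-1.03, 1.26], [-2.2, 2.34], [-1.47, 1.5], [-3.14, 3.14]. Speed limits (rad/s): [2.57, 2.57, 3.14, 3.14, 3.14, 3.14].

### API

Orientations are given as a unit quaternion [w, x, y, z].
In Python, from workcell import telemetry, imaging, env gives the robot as it stands. The module is installed in compiled form; this text tells all that it offers.
- The arm moves only by the tool step_arm, never from a script. Its argument "moves" is a list of rows, each a list of 3 entries, a list of its own where there are three numbers: the shift along the tool's x, y, z in mm, then the turn, a rotation vector about the tool's x, y, z in rad, then the finger opening in mm, from 0 to 85.4. A call has 1 to 8 rows; each row is the pose to reach, as a shift and turn from the pose commanded when the call began, along the tool's axes at that moment; what a row does not reach only later rows make up. A row lasts 1/12 s, in which the tool goes at most 41.7 mm and 7.16 degrees, less where a joint would pass 70% of its speed; a pose out of reach is approached as far as the arm can. A call with a gripper value outside its range is refused whole. The fingers move at their own pace and stop on an object; "grip_force" is the grip in N (left out, the last holds). Time passes only in rows, so rows that repeat a pose let the fingers close. It gives the time, the measured TCP pose, the force, the opening and the grip force at its end, in the units of the state.
- telemetry.get_state(): the state, without advancing time (a new reading comes with each control period).
- imaging.read_camera(name): name is "scene" or "top"; returns the picture (480x640x3 uint8, red, green, blue); there is no depth.
- imaging.camera_params(name): a dict with "camera_matrix" (3x3 intrinsics, pixels), "pose" (4x4, takes a point from camera to world coordinates). Camera axes: x right, y up, looking along -z (the intrinsics and any distortion apply to the point x, -y, -z); pixel columns grow to the right and rows downward; lengths in m; the calibration is good to about 2 mm. A picture is of the moment at which its call begins. camera_params takes no time and is no camera call.
- env.hand_in(): hands the job in; it is judged then, once.
The state is a dict: "clock": time; "joint_pos": joint angles; "qvel": joint speeds; "tau": joint torques, N m; "tcp_pos": TCP position; "orientation": TCP orientation; "wrist_force": force on the tool from outside, world axes, zero at the start; "ft_torque": the same for the moment, N m; "finger_gap": finger opening in m; "grip_force": force on a finger pad.
Only numpy, scipy, OpenCV 4.12 (cv2) and the standard library are available. Lean on these libraries where they do the work, as an engineer would, in place of code of your own. Each camera call takes 0.05 s, during which the arm holds its last target. There are 200 camera calls.

### The job

Stand the loose tea glass upright in the one empty ring of the wire caddy, setting it down rather than dropping it. Then take the tea strainer off its drip stand by the handle, carry it over without letting it touch any glass or the sugar jar, and finish still holding it ready for pouring: hovering level with its bowl centred over the glass you just loaded, the underside about a centimetre above the rim and touching nothing, its handle square to the row of glasses and on the robot's side. Leave the other glasses and everything else where they stand.

Things in the scene. Friction and masses are not known exactly. Their poses are not given: they have to be found in the camera images.
- glass_centre (a point): The loose tea glass to be loaded: a clear, thin-walled, slightly flared tumbler with two fine gilt lines under the rim; empty, standing alone upright on the counter nearest the robot. 88 mm tall, outside diameter 44 mm at the foot widening evenly to 56 mm at the rim, about 0.12 kg. This point is on its axis half-way up, 44 mm above its foot and 44 mm below its rim; z is its axis, up.
- glass_rim (a point): Centre of the loose glass's mouth, on its axis at rim height, 44 mm above glass_centre.
- empty_ring (a point): Centre of the empty place of the wire caddy, at the height of the caddy's floor (8 mm above the counter), where the foot of the glass comes to stand. The ring round it is 59 mm inside diameter, its wire lies 24 to 28 mm above the caddy floor (32 to 36 mm above the counter). Which of the five places is empty varies.
- caddy: Stainless wire caddy, 70 mm by 380 mm, fixed on the counter: five rings in one straight row along its y axis, 70 mm apart centre to centre, the third at the caddy's origin, which lies at counter level; four rings already hold glasses. Its x axis is square to the row and points away from the robot. Ring wire and side rails 36 mm high; at either end of the row, 181 to 190 mm from the middle, a carrying loop with a wooden roll stands 89 mm high.
- glass_a_centre (a point): One of the four glasses already in the caddy (same make as the loose one, rim 96 mm above the counter): point on its axis half-way up.
- glass_b_centre (a point): Another of the four glasses already in the caddy, point on its axis half-way up.
- glass_c_centre (a point): Another of the four glasses already in the caddy, point on its axis half-way up.
- glass_d_centre (a point): Another of the four glasses already in the caddy, point on its axis half-way up.
- glass: The loose tea glass as a whole; origin at the centre of its foot.
- glass_a: That caddy glass as a whole; origin at the centre of its foot.
- glass_b: That caddy glass as a whole; origin at the centre of its foot.
- glass_c: That caddy glass as a whole; origin at the centre of its foot.
- glass_d: That caddy glass as a whole; origin at the centre of its foot.
- strainer_grip (a point): Tea strainer, about 75 g: round steel mesh bowl (27 mm deep with its flat flange, flange 84 mm across) with a straight dark wooden handle, rounded bar 85 mm long, 18 mm wide, 14 mm high. This point is the centre of the handle, 102.5 mm from the bowl's axis. x points from the handle to the bowl, y across the handle, z up out of the open bowl. At the start it is level on its stand with this point about 42 mm above the counter.
- strainer_underside (a point): Centre of the underside of the strainer's bowl, on the bowl's axis: 102.5 mm along x from strainer_grip and 25.5 mm below it. The flange is 24 to 27 mm above this point.
- strainer: The strainer as a whole; its origin is the same point as strainer_underside, same axes.
- stand: Blue ceramic drip stand, a small loose cup 78 mm across and 40 mm high, 0.25 kg; the strainer's bowl hangs in it by the flange, so it lifts straight out (the bowl reaches 24 mm down into it). Origin under its centre.
- jar: Screw-top glass jar of sugar cubes with a steel lid, 72 mm across and 105 mm high, standing between the drip stand and the caddy; origin under its centre. Leave alone.
- saucers: Stack of five orange ceramic saucers, 116 mm across, 56 mm high, to the right of the caddy; origin under its centre. Leave alone.
- tongs: Stainless sugar tongs lying on the counter, 115 mm long, 14 mm high; origin near the middle. Leave alone.
Things that resemble listed ones, but are neither listed nor needed, are in the scene too. What is shaped like the glass_d but orange or yellow is not meant.

How it is judged:
On the way, in this order (a step that is already met when the one before it is completed fails the run):
1. the loose glass stands upright in the empty ring, foot on the caddy's floor, let go (horizontal distance between glass_centre and empty_ring below 0.008 m and z of glass_centre in the frame of empty_ring between 0.04 and 0.048 m and angle between glass_centre's own z axis and vertical below 0.06 rad and contact force between the fingers and glass below 0.05 N), for 0.3 s.
2. the strainer is lifted clear of its stand in the fingers (height (world z) of strainer_underside above 0.06 m and contact force between the fingers and strainer above 0.5 N and contact force between strainer and stand below 0.05 N), for 0.2 s.
At the end, for the whole second after the job is handed in: Strainer held still, touching nothing else: centred within 10 mm over the loaded glass, 3-20 mm above its rim, level within 8 deg, handle within 17 deg of square to the row, robot side; the glass stands upright in the formerly empty ring (8 mm of centre, foot within 4 mm of the floor), let go (all of step 1 and horizontal distance between strainer_underside and glass_rim below 0.01 m and z of strainer_underside in the frame of glass_rim between 0.003 and 0.02 m and angle between strainer_underside's own z axis and vertical below 0.14 rad and angle between the x axis of strainer_grip and the x axis of caddy, either way round below 0.3 rad and x of strainer_grip in the frame of caddy below -0.05 m and contact force between the fingers and strainer above 0.5 N and contact force between strainer and glass below 0.05 N and contact force between strainer and glass_a below 0.05 N and contact force between strainer and glass_b below 0.05 N and contact force between strainer and glass_c below 0.05 N and contact force between strainer and glass_d below 0.05 N and contact force between strainer and caddy below 0.05 N and contact force between strainer and stand below 0.05 N and contact force between strainer and jar below 0.05 N and contact force between strainer and saucers below 0.05 N and linear speed of each of strainer, glass below 0.02 m/s); the arm keeps its last pose, push and grip.
It fails at once if a glass is dropped, thrown or knocked over: it moves at over 0.5 m/s while out of the fingers (linear speed of glass above 0.5 m/s and contact force between the fingers and glass below 0.02 N).
It fails at once if the strainer touches a glass or the sugar jar (over 0.3 N) (contact force between strainer and glass above 0.3 N or contact force between strainer and glass_a above 0.3 N or contact force between strainer and glass_b above 0.3 N or contact force between strainer and glass_c above 0.3 N or contact force between strainer and glass_d above 0.3 N or contact force between strainer and jar above 0.3 N).
It fails at once if a glass already in the caddy is displaced by more than 12 mm (distance of any of glass_a_centre, glass_b_centre, glass_c_centre, glass_d_centre from where it was at the start of the episode above 0.012 m).
It fails at once if the jar, saucers or tongs are moved by more than 15 mm, or the drip stand by more than 30 mm (distance of any of jar, saucers, tongs from where it was at the start of the episode above 0.015 m or distance of stand from where it was at the start of the episode above 0.03 m).
It also fails if it takes over 72 s, if anything falls off the work surface, if the arm or the gripper's body presses on something with over 40 N, if the wrist force passes 120 N, or if a joint passes its speed limit or range.

## Working session

There is one attempt and no reset: what is moved stays moved. The work goes in short steps, Python scripts to look and compute and a tool call to move; the robot and the scene stay as the last step left them, time stands still between calls to the robot, and variables do not carry over. Pictures are saved under pics/ and viewed, at most 10 in all, crops included, and the job is handed in when it is done.

Besides the shell and the picture viewer there is one more tool, called by a JSON object that holds its "api" and its "payload". step_arm: Moves the arm, as the interface text tells. Its arguments: {"type":"object","properties":{"moves":{"type":"array"},"grip_force":{"type":"number"}},"required":["moves"]}

```bash
mkdir -p pics; python3 - <<'E'
from workcell import telemetry, imaging, env
import cv2,numpy as np
for n in("scene","top"):
    im=imaging.read_camera(n); cv2.imwrite(f"pics/{n}0.png",im[:,:,::-1]); p=imaging.camera_params(n); print(n,np.round(p["camera_matrix"],1).tolist(),np.round(p["pose"],4).tolist(),[k for k in p])
s=telemetry.get_state(); print(s)
E
```

```text
scene [[460.2, 0.0, 322.8], [0.0, 460.2, 242.7], [0.0, 0.0, 1.0]] [[-0.7731, -0.4329, 0.4637, 1.0061], [0.6341, -0.5088, 0.5822, 0.5368], [-0.0161, 0.7441, 0.6678, 0.7648], [0.0, 0.0, 0.0, 1.0]] ['camera_matrix', 'pose']
top [[472.2, 0.0, 315.1], [0.0, 472.2, 239.7], [0.0, 0.0, 1.0]] [[0.009, 0.9897, -0.1431, 0.4079], [-0.9998, 0.0065, -0.0179, -0.0701], [-0.0168, 0.1433, 0.9895, 1.2436], [0.0, 0.0, 0.0, 1.0]] ['camera_matrix', 'pose']
{'clock': 0.1, 'joint_pos': array([-1.26558541e+00,  3.13934044e-01,  4.50756054e-02,  1.30362599e+00,
        1.82553945e-05,  1.43120616e+00]), 'qvel': array([-1.98290013e-03, -6.08637929e-03,  2.41368651e-03, -9.17724798e-05,
        7.10680934e-04, -5.57119923e-04]), 'tau': array([ 1.92738393e-03, -4.81725097e+01,  2.99244082e+01,  1.27087411e-02,
       -9.40078939e-05, -1.48336494e-05]), 'tcp_pos': array([ 0.24726761, -0.51859316,  0.23048614]), 'orientation': array([-8.41910753e-04,  9.75370424e-01,  2.20571585e-01, -6.07196706e-05]), 'wrist_force': array([ 0.00585531,  0.00983102, -0.62085493]), 'ft_torque': array([-0.01877999, -0.02421992,  0.00039509]), 'grip_force': 0.0, 'finger_gap': 0.08515690632967261}
```

View pics/scene0.png

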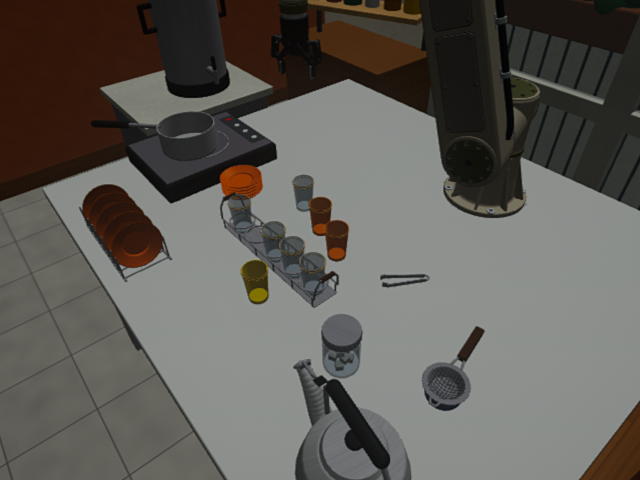

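View pics/top0.png

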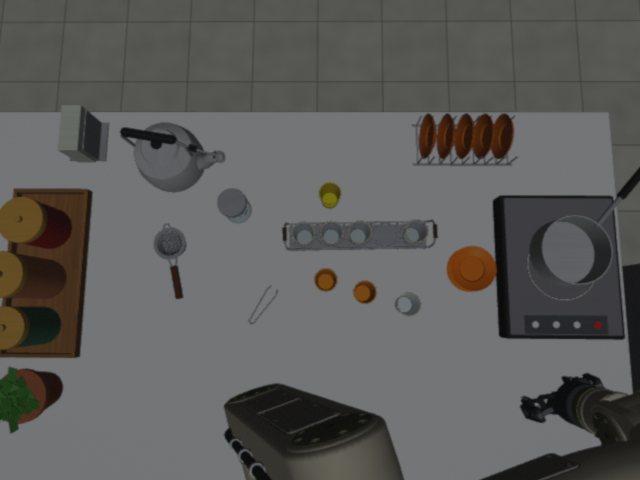

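The scene view shows the caddy with four glasses. In the top view it spans cols 285–437 at row ~234, with the empty place at col ~387. The loose clear glass is at (407,303) and the strainer bowl at (171,243) with its handle down to (178,297). Next I'll zoom in.

```bash
python3 - <<'E'
import cv2
im=cv2.imread("pics/top0.png")
a=cv2.resize(im[205:325,275:445],None,fx=4.6,fy=4.6,interpolation=cv2.INTER_CUBIC); cv2.imwrite("pics/c1.png",cv2.convertScaleAbs(a,alpha=1.6))
b=cv2.imread("pics/scene0.png")[160:310,210:350]
b=cv2.resize(b,None,fx=4,fy=4,interpolation=cv2.INTER_CUBIC); cv2.imwrite("pics/c2.png",cv2.convertScaleAbs(b,alpha=1.6))
E
```

```text
(no output)
```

View pics/c1.png

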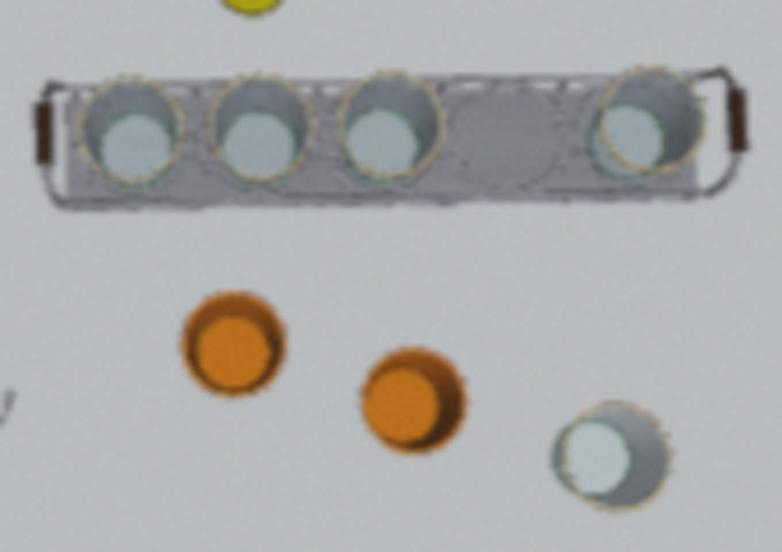

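View pics/c2.png

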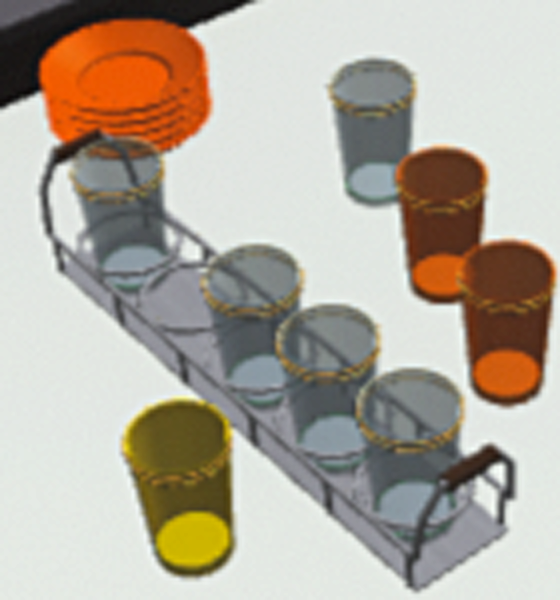

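The enlarged top view (×4.6) shows caddy rims at (131,130), (262,128), (391,124) and (651,120), wooden rolls at (43,133) and (737,120), and the loose rim at (614,456). The enlarged scene view (×4) shows the loose rim at (372,86), its foot at (375,185), and the empty floor disc at about (185,298).

```bash
cat > h.py <<'E'
from workcell import telemetry, imaging, env
import cv2,numpy as np
from scipy.spatial.transform import Rotation as R
def ray(n,u,v):
    p=imaging.camera_params(n);K=p["camera_matrix"];T=p["pose"]
    d=np.array([(u-K[0,2])/K[0,0],-(v-K[1,2])/K[1,1],-1]); return T[:3,3],T[:3,:3]@d
def on(n,u,v,z):
    o,d=ray(n,u,v); return (o+d*(z-o[2])/d[2])
def pose():
    s=telemetry.get_state(); return s,R.from_quat(np.roll(s["orientation"],-1))
def to(p,yaw,):
    "shift mm & rotvec in tool axes to TCP p, pointing down, tool x at yaw deg"
    s,r=pose(); y=np.deg2rad(yaw)
    g=R.from_matrix(np.array([[np.cos(y),np.sin(y),0],[np.sin(y),-np.cos(y),0],[0,0,-1]]))
    print("shift",np.round(r.inv().apply(np.array(p)-s["tcp_pos"])*1000,1),"rot",np.round((r.inv()*g).as_rotvec(),3))
E
python3 - <<'E'
from h import *
c=lambda u,v:((u+.5)/4.6-.5+275,(v+.5)/4.6-.5+205)
d=lambda u,v:((u+.5)/4-.5+210,(v+.5)/4-.5+160)
for nm,u,v,z in[("a",131,130,.096),("b",262,128,.096),("c",391,124,.096),("d",651,120,.096),("rollL",43,133,.085),("rollR",737,120,.085),("loose",614,456,.088),("disc",507,140,.008),("or1",233,344,.088),("or2",413,400,.088)]:
    print(nm,np.round(on("top",*c(u,v),z)[:2],4))
for nm,u,v,z in[("d",117,170,.096),("c",253,281,.096),("b",328,344,.096),("a",410,411,.096),("loose",372,88,.088),("loosefoot",374,183,.003),("disc",187,300,.008),("or1",507,277,.088)]:
    print("S",nm,np.round(on("scene",*d(u,v),z)[:2],4))
im=cv2.imread("pics/top0.png")
b,g,r=[im[...,i].astype(int) for i in range(3)]
print(im[285,176],im[243,171])
m=((r>b+15)&(r<130)).astype(np.uint8); m[:,:150]=0;m[:,210:]=0;m[:255]=0;m[310:]=0
(cx,cy),wh,an=cv2.minAreaRect(np.argwhere(m)[:,::-1].astype(np.float32)); print("handle",cx,cy,wh,an,m.sum(),on("top",cx,cy,.047))
A=np.argwhere(m)[:,::-1]; vx,vy,x0,y0=cv2.fitLine(A.astype(np.float32),cv2.DIST_L2,0,.01,.01).ravel()
P=on("top",x0+20*vx,y0+20*vy,.047)-on("top",x0-20*vx,y0-20*vy,.047); print("centroid",on("top",x0,y0,.047),"dir",np.rad2deg(np.arctan2(P[1],P[0])))
x=cv2.resize(im[215:305,145:245],None,fx=6,fy=6,interpolation=cv2.INTER_CUBIC); cv2.imwrite("pics/c3.png",cv2.convertScaleAbs(x,alpha=1.5))
E
```

```text
a [ 0.5908 -0.0196]
b [ 0.5923 -0.0897]
c [ 0.5949 -0.1586]
d [ 0.5979 -0.2971]
rollL [0.5906 0.0284]
rollR [ 0.6001 -0.3454]
loose [ 0.4202 -0.2755]
disc [ 0.6004 -0.2319]
or1 [ 0.4773 -0.0749]
or2 [ 0.4486 -0.1702]
S d [ 0.6034 -0.2921]
S c [ 0.6    -0.1526]
S b [ 0.5992 -0.0827]
S a [ 0.5975 -0.0133]
S loose [ 0.4259 -0.27  ]
S loosefoot [ 0.4214 -0.28  ]
S disc [ 0.5889 -0.255 ]
S or1 [ 0.4828 -0.0696]
[17 26 40] [79 75 74]
handle 176.013427734375 281.909423828125 (30.76000213623047, 5.271487712860107) 79.99201965332031 163 [0.47037294 0.30395927 0.047     ]
centroid [0.47026751 0.30398815 0.047     ] dir -166.94273991248804
```

View pics/c3.png

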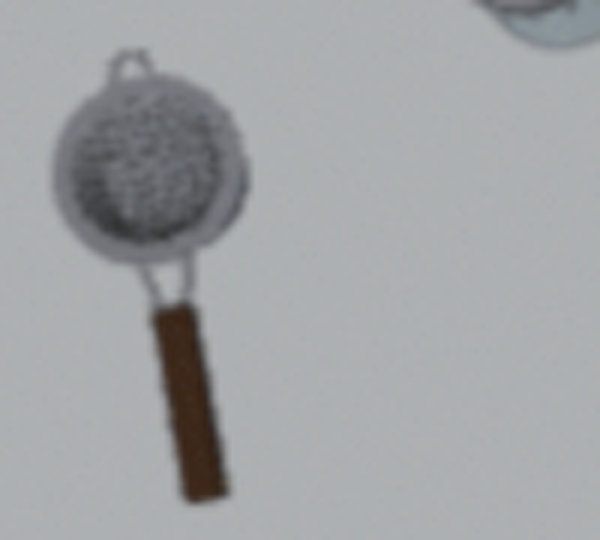

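The ×6 strainer crop shows the flange centre at about (150,168) and the handle from (174,308) to (206,497). Positions from the top camera: loose glass ≈ (0.4205,−0.277), empty ring ≈ (0.597,−0.228), caddy yaw ≈ 1.5°. Next I'll move to above the glass.

```bash
python3 - <<'E'
from h import *
to([.4205,-.277,.16],91.5)
f=lambda u,v:((u+.5)/6-.5+145,(v+.5)/6-.5+215)
B=on("top",*f(150,168),.043);G=on("top",*f(190,402),.048);print(B,G,np.linalg.norm(B-G),np.rad2deg(np.arctan2(*(B-G)[1::-1])))
E
```

```text
shift [ 260.3 -143.4   70.8] rot [-1.000e-03 -1.000e-03 -1.152e+00]
[0.57164605 0.32709821 0.043     ] [0.47115118 0.3030855  0.048     ] 0.10344481584645668 13.438543835887542
```

{"api": "step_arm", "payload": {"moves": [[[30,-17,10],[0,0,-0.12],85],[[60,-34,20],[0,0,-0.24],85],[[90,-50,30],[0,0,-0.36],85],[[125,-68,40],[0,0,-0.48],85],[[160,-88,50],[0,0,-0.6],85],[[195,-107,55],[0,0,-0.72],85],[[230,-126,60],[0,0,-0.84],85],[[260,-143,71],[0,0,-0.96],85]]}}

```text
clock: 0.77
tcp_pos: [0.4218, -0.2762, 0.1606]
orientation: [0.001, 0.761, 0.649, 0.0]
wrist_force: [0.5, -0.2, 0.2]
finger_gap: 0.0851
grip_force: 0.0
```

```bash
python3 -c "
from h import *
to([.4205,-.277,.16],91.5);print(pose()[0]['tcp_pos'])"
```

```text
shift [-1.  -1.2  0.6] rot [ 0.001  0.001 -0.186]
[ 0.42184454 -0.27624604  0.16059818]
```

{"api": "step_arm", "payload": {"moves": [[[-1,-1,1],[0,0,-0.1],85],[[-1,-1,1],[0,0,-0.186],85],[[-1,-1,1],[0,0,-0.186],85],[[-1,-1,25],[0,0,-0.186],85],[[-1,-1,50],[0,0,-0.186],85],[[-1,-1,80],[0,0,-0.186],85],[[-1,-1,110],[0,0,-0.186],85],[[-1,-1,124],[0,0,-0.186],85]]}}

```text
clock: 1.43
tcp_pos: [0.4174, -0.2778, 0.033]
orientation: [-0.002, 0.701, 0.713, -0.0]
wrist_force: [-0.2, 0.6, -0.3]
finger_gap: 0.0849
grip_force: 0.0
```

{"api": "step_arm", "payload": {"moves": [[[0,0,0],[0,0,0],75],[[0,0,0],[0,0,0],66],[[0,0,0],[0,0,0],60],[[0,0,0],[0,0,0],56],[[0,0,0],[0,0,0],52],[[0,0,0],[0,0,0],46],[[0,0,0],[0,0,0],40],[[0,0,0],[0,0,0],40]], "grip_force": 25}}

```text
clock: 2.1
tcp_pos: [0.4206, -0.2801, 0.038]
orientation: [0.002, 0.7, 0.714, -0.0]
wrist_force: [-0.2, -0.2, 6.0]
finger_gap: 0.0523
grip_force: 22.2
```

```bash
python3 -c "
from h import *
print(pose()[0])
a=imaging.read_camera('scene')[:,:,::-1];b=imaging.read_camera('top')[:,:,::-1]
k=dict(fx=4,fy=4,interpolation=cv2.INTER_CUBIC)
x=np.hstack([cv2.resize(a[140:280,200:300],None,**k),cv2.resize(b[200:340,345:445],None,**k)])
cv2.imwrite('pics/g1.png',cv2.convertScaleAbs(x,alpha=1.5))"
```

```text
{'clock': 2.1, 'joint_pos': array([-7.46370866e-01,  3.24288054e-01, -4.48110861e-01,  7.94711867e-01,
       -3.15660056e-04,  8.04684695e-01]), 'qvel': array([ 7.40653236e-04, -9.32860396e-05, -3.55708853e-04, -1.02979196e-03,
       -3.14162570e-04, -9.10805647e-04]), 'tau': array([ 1.52205178e-01, -3.99590278e+01,  2.23168105e+01, -2.06403220e-01,
        1.67655093e-01, -2.98151211e-02]), 'tcp_pos': array([ 0.42055178, -0.280104  ,  0.03802872]), 'orientation': array([ 1.84658942e-03,  7.00092046e-01,  7.14050213e-01, -1.04040758e-04]), 'wrist_force': array([-0.20726593, -0.24410503,  5.96709541]), 'ft_torque': array([ 0.02209805,  0.17796473, -0.05258055]), 'grip_force': 22.156058983655385, 'finger_gap': 0.05231383039651811}
```

View pics/g1.png

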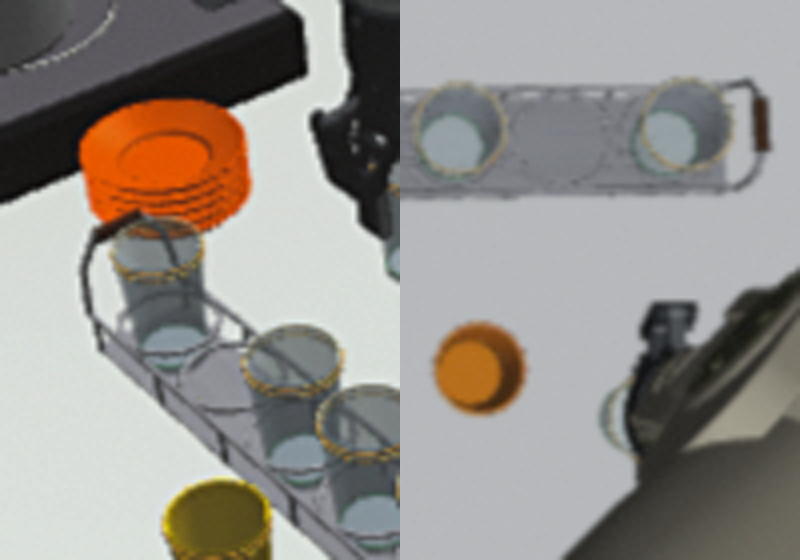

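Grasp is firm: the gap is 52 mm at 22 N. The right half (top camera) shows the fingers around the glass near (640,400), clear of the orange one. Next: lift.

{"api": "step_arm", "payload": {"moves": [[[0,0,-6],[0,0,0],40],[[0,0,-20],[0,0,0],40],[[0,0,-40],[0,0,0],40],[[0,0,-60],[0,0,0],40],[[0,0,-85],[0,0,0],40],[[0,0,-105],[0,0,0],40],[[0,0,-117],[0,0,0],40],[[0,0,-117],[0,0,0],40]], "grip_force": 30}}

```text
clock: 2.87
tcp_pos: [0.4208, -0.2801, 0.1566]
orientation: [0.003, 0.7, 0.714, 0.0]
wrist_force: [0.2, -1.3, -1.4]
finger_gap: 0.0519
grip_force: 28.9
```

```bash
python3 -c "
from h import *
s=pose()[0];print(s['tcp_pos'],s['finger_gap'],s['grip_force'],s['wrist_force']);to([.597,-.231,.155],91.5)"
```

```text
[ 0.42082024 -0.28009049  0.1566172 ] 0.05194743086020583 28.859462384825747 [ 0.23635859 -1.25687638 -1.44470862]
shift [ 45.6 177.1   2.2] rot [ 0.004  0.004 -0.006]
```

{"api": "step_arm", "payload": {"moves": [[[4,15,0],[0,0,0],40],[[12,45,0],[0.002,0.002,0],40],[[20,78,0],[0.004,0.004,0],40],[[29,112,0],[0.004,0.004,-0.006],40],[[38,145,0],[0.004,0.004,-0.006],40],[[43,168,0],[0.004,0.004,-0.006],40],[[46,177,0],[0.004,0.004,-0.006],40],[[46,177,0],[0.004,0.004,-0.006],40]]}}

```text
clock: 3.53
tcp_pos: [0.5966, -0.2282, 0.1516]
orientation: [-0.004, 0.697, 0.717, -0.0]
wrist_force: [-1.0, -0.4, -1.5]
finger_gap: 0.0525
grip_force: 29.0
```

{"api": "step_arm", "payload": {"moves": [[[0,0,0],[0,0,0],40],[[0,0,0],[0,0,0],40]]}}

```text
clock: 3.7
tcp_pos: [0.5939, -0.2295, 0.1527]
orientation: [-0.004, 0.698, 0.716, -0.001]
wrist_force: [-0.0, -0.3, -0.4]
finger_gap: 0.0522
grip_force: 29.0
```

```bash
python3 -c "
from h import *
s=pose()[0];print(s['tcp_pos'],s['finger_gap'],s['grip_force'],s['wrist_force']);to([.597,-.231,.155],91.5)
a=imaging.read_camera('scene')[:,:,::-1];b=imaging.read_camera('top')[:,:,::-1]
k=dict(fx=4,fy=4,interpolation=cv2.INTER_CUBIC)
x=np.hstack([cv2.resize(a[140:280,200:300],None,**k),cv2.resize(b[170:310,345:445],None,**k)])
cv2.imwrite('pics/g2.png',cv2.convertScaleAbs(x,alpha=1.5))"
```

```text
[ 0.59389287 -0.22949471  0.15268179] 0.052242587269108375 29.01966100327627 [-0.01180527 -0.25867979 -0.42777435]
shift [-1.6  3.1 -2.3] rot [-0.006 -0.005 -0.001]
```

View pics/g2.png

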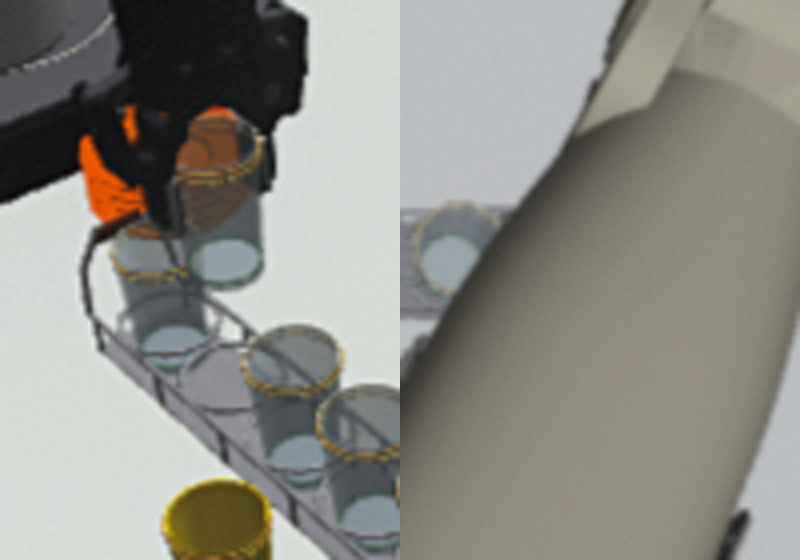

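The left half shows the held glass's foot disc at (227,261), glass d's foot at (178,345) and glass c's foot at (298,458).

```bash
python3 -c "
from h import *
e=lambda u,v:((u+.5)/4-.5+200,(v+.5)/4-.5+140)
D=on('scene',*e(178,345),.011);C=on('scene',*e(298,458),.011);H=on('scene',*e(227,261),.1527-.027)
H2=on('scene',*e(227,261),.1527-.038+.003)
print(D,C,(C+D)/2,H2,(C+D)/2-H2)
to([.597,-.231,.155],91.5)"
```

```text
[ 0.5956254  -0.30130639  0.011     ] [ 0.59741124 -0.16419215  0.011     ] [ 0.59651832 -0.23274927  0.011     ] [ 0.59099606 -0.2293781   0.1177    ] [ 0.00552226 -0.00337117 -0.1067    ]
shift [-1.2  2.9 -1.7] rot [-0.005 -0.004 -0.002]
```

{"api": "step_arm", "payload": {"moves": [[[-2.5,4,5],[-0.005,-0.004,0],40],[[-2.5,4,25],[-0.005,-0.004,0],40],[[-2.5,4,45],[-0.005,-0.004,0],40],[[-2.5,4,60],[-0.005,-0.004,0],40],[[-2.5,4,75],[-0.005,-0.004,0],40],[[-2.5,4,88],[-0.005,-0.004,0],40],[[-2.5,4,96],[-0.005,-0.004,0],40],[[-2.5,4,96],[-0.005,-0.004,0],40]]}}

```text
clock: 4.47
tcp_pos: [0.5975, -0.2312, 0.0552]
orientation: [-0.001, 0.698, 0.716, -0.0]
wrist_force: [-0.5, -0.4, -1.6]
finger_gap: 0.0521
grip_force: 29.0
```

{"api": "step_arm", "payload": {"moves": [[[0,0,0],[0,0,0],40],[[0,0,2],[0,0,0],40],[[0,0,4],[0,0,0],40],[[0,0,6],[0,0,0],40],[[0,0,6],[0,0,0],40]]}}

```text
clock: 4.88
tcp_pos: [0.5993, -0.2315, 0.0514]
orientation: [0.001, 0.698, 0.716, 0.0]
wrist_force: [0.1, 0.7, -0.6]
finger_gap: 0.052
grip_force: 29.0
```

{"api": "step_arm", "payload": {"moves": [[[0,0,1],[0,0,0],40],[[0,0,2],[0,0,0],40],[[0,0,3],[0,0,0],40],[[0,0,3],[0,0,0],40],[[0,0,3],[0,0,0],40]]}}

```text
clock: 5.3
tcp_pos: [0.5991, -0.2314, 0.0482]
orientation: [0.0, 0.698, 0.716, 0.0]
wrist_force: [1.1, 0.4, -1.3]
finger_gap: 0.0521
grip_force: 29.0
```

{"api": "step_arm", "payload": {"moves": [[[0,0,1],[0,0,0],40],[[0,0,1.5],[0,0,0],40],[[0,0,1.5],[0,0,0],40]]}}

```text
clock: 5.55
tcp_pos: [0.5991, -0.2314, 0.0466]
orientation: [0.0, 0.698, 0.716, 0.0]
wrist_force: [0.6, 0.0, -1.4]
finger_gap: 0.0521
grip_force: 29.0
```

{"api": "step_arm", "payload": {"moves": [[[0,0,0.7],[0,0,0],40],[[0,0,1.4],[0,0,0],40],[[0,0,1.4],[0,0,0],40]]}}

```text
clock: 5.8
tcp_pos: [0.5993, -0.2317, 0.0461]
orientation: [0.001, 0.698, 0.716, 0.0]
wrist_force: [-1.5, -0.9, 3.4]
finger_gap: 0.0522
grip_force: 28.9
```

```bash
python3 -c "
from h import *
print(pose()[0]['wrist_force'])
a=imaging.read_camera('scene')[:,:,::-1]
x=cv2.resize(a[160:280,200:320],None,fx=5,fy=5,interpolation=cv2.INTER_CUBIC)
cv2.imwrite('pics/g3.png',cv2.convertScaleAbs(x,alpha=1.5))"
```

```text
[-1.46581064 -0.87674676  3.38306021]
```

View pics/g3.png

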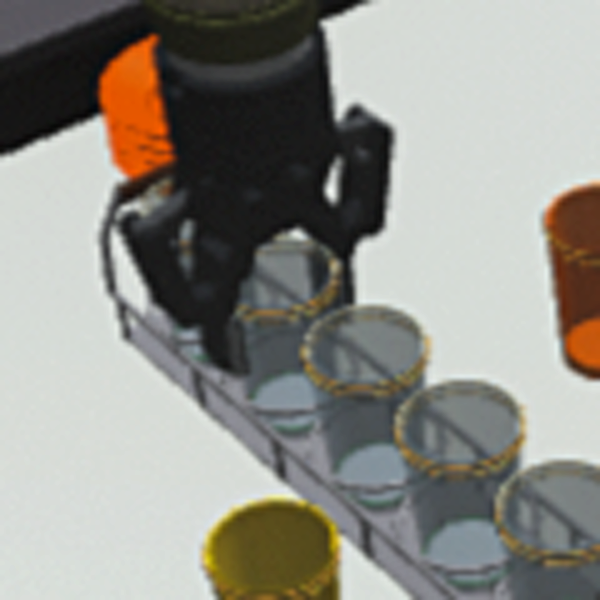

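The force rose to 3.4 N at z=0.046, as expected for the caddy floor. The picture shows the foot at (288,395), in line with the neighbours' feet at (372,470) and (463,545). Next I'll release and withdraw.

{"api": "step_arm", "payload": {"moves": [[[0,0,0],[0,0,0],53],[[0,0,0],[0,0,0],55],[[0,0,0],[0,0,0],60],[[0,0,0],[0,0,0],68],[[0,0,0],[0,0,0],76],[[0,0,0],[0,0,0],85],[[0,0,0],[0,0,0],85],[[0,0,0],[0,0,0],85]]}}

```text
clock: 6.52
tcp_pos: [0.5991, -0.2314, 0.0453]
orientation: [0.0, 0.698, 0.716, 0.0]
wrist_force: [-0.3, -0.6, 0.0]
finger_gap: 0.0854
grip_force: 0.0
```

{"api": "step_arm", "payload": {"moves": [[[0,0,-5],[0,0,0],85],[[0,0,-20],[0,0,0],85],[[0,0,-40],[0,0,0],85],[[0,0,-60],[0,0,0],85],[[0,0,-80],[0,0,0],85],[[0,0,-110],[0,0,0],85],[[0,0,-140],[0,0,0],85],[[0,0,-154],[0,0,0],85]]}}

```text
clock: 7.18
tcp_pos: [0.6003, -0.2321, 0.2042]
orientation: [0.003, 0.698, 0.716, 0.001]
wrist_force: [-0.1, -0.5, -0.2]
finger_gap: 0.0848
grip_force: 0.0
```

```bash
python3 -c "
from h import *
print(pose()[0]['tcp_pos'])
to([.471,.3035,.2],193.2)"
```

```text
[ 0.60026218 -0.23209494  0.20421238]
shift [ 538.8 -115.3    2. ] rot [ 0.002  0.007 -1.775]
```

{"api": "step_arm", "payload": {"moves": [[[20,-8,0],[0,0,-0.11],85],[[50,-18,0],[0,0,-0.22],85],[[85,-28,0],[0,0,-0.33],85],[[120,-38,0],[0,0,-0.44],85],[[155,-48,0],[0,0,-0.55],85],[[190,-58,0],[0,0,-0.66],85],[[225,-65,0],[0,0,-0.77],85],[[260,-72,0],[0,0,-0.88],85]]}}

```text
clock: 7.85
tcp_pos: [0.5195, 0.0281, 0.2]
orientation: [0.001, 0.324, 0.946, 0.0]
wrist_force: [1.7, 0.1, -0.4]
finger_gap: 0.0848
grip_force: 0.0
```

```bash
python3 -c "
from h import *
to([.471,.3035,.2],193.2)"
```

```text
shift [ 2.071e+02  1.879e+02 -2.000e-01] rot [ 0.     0.002 -0.89 ]
```

{"api": "step_arm", "payload": {"moves": [[[26,24,0],[0,0,-0.11],85],[[52,47,0],[0,0,-0.22],85],[[78,70,0],[0,0,-0.33],85],[[104,94,0],[0,0,-0.44],75],[[130,118,0],[0,0,-0.55],65],[[156,141,0],[0,0,-0.66],55],[[182,165,0],[0,0,-0.77],50],[[207,188,0],[0,0.002,-0.88],50]]}}

```text
clock: 8.52
tcp_pos: [0.4727, 0.3041, 0.1999]
orientation: [0.0, -0.11, 0.994, 0.0]
wrist_force: [0.2, -0.3, 0.4]
finger_gap: 0.0501
grip_force: 0.0
```

{"api": "step_arm", "payload": {"moves": [[[0,0,0],[0,0,-0.01],50],[[0,0,30],[0,0,-0.01],50],[[0,0,60],[0,0,-0.01],50],[[0,0,90],[0,0,-0.01],50],[[0,0,110],[0,0,-0.01],50],[[0,0,120],[0,0,-0.01],50],[[0,0,120],[0,0,-0.01],50],[[0,0,120],[0,0,-0.01],50]]}}

```text
clock: 9.18
tcp_pos: [0.4735, 0.3021, 0.0798]
orientation: [-0.0, -0.112, 0.994, 0.0]
wrist_force: [0.2, 0.7, -0.4]
finger_gap: 0.0497
grip_force: 0.0
```

```bash
python3 -c "
from h import *
print(pose()[0]['tcp_pos'])
to([.471,.3035,.025],193.2)
a=imaging.read_camera('scene')[:,:,::-1];b=imaging.read_camera('top')[:,:,::-1]
k=dict(fx=4,fy=4,interpolation=cv2.INTER_CUBIC)
x=np.hstack([cv2.resize(a[285:425,400:500],None,**k),cv2.resize(b[200:340,345:445],None,**k)])
cv2.imwrite('pics/s1.png',cv2.convertScaleAbs(x,alpha=1.5))"
```

```text
[0.47350621 0.30212334 0.0797525 ]
shift [ 2.1  1.9 54.8] rot [ 0.    -0.001 -0.006]
```

View pics/s1.png

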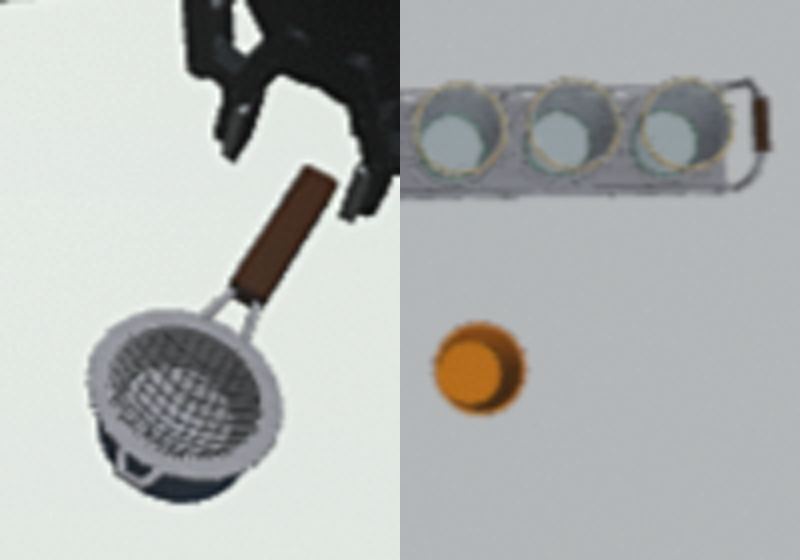

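The right half (top camera) shows the loaded glass's rim at (573,125), midway between its neighbours at (460,124) and (686,122). The left half shows the open fingers straddling the strainer handle. Next: descend and grip.

{"api": "step_arm", "payload": {"moves": [[[2,2,10],[0,0,-0.006],50],[[2,2,25],[0,0,-0.006],50],[[2,2,40],[0,0,-0.006],50],[[2,2,50],[0,0,-0.006],50],[[2,2,55],[0,0,-0.006],50],[[2,2,55],[0,0,-0.006],50],[[2,2,55],[0,0,-0.006],40]], "grip_force": 60}}

```text
clock: 9.87
tcp_pos: [0.4709, 0.3039, 0.0244]
orientation: [-0.0, -0.115, 0.993, 0.0]
wrist_force: [0.6, -0.1, 0.8]
finger_gap: 0.0406
grip_force: 0.0
```

{"api": "step_arm", "payload": {"moves": [[[0,0,0],[0,0,0],34],[[0,0,0],[0,0,0],28],[[0,0,0],[0,0,0],24],[[0,0,0],[0,0,0],20],[[0,0,0],[0,0,0],16],[[0,0,0],[0,0,0],10],[[0,0,0],[0,0,0],10],[[0,0,0],[0,0,0],10]]}}

```text
clock: 10.53
tcp_pos: [0.4711, 0.3039, 0.0245]
orientation: [-0.0, -0.115, 0.993, 0.0]
wrist_force: [0.4, 0.3, 2.3]
finger_gap: 0.0168
grip_force: 59.7
```

{"api": "step_arm", "payload": {"moves": [[[0,0,-5],[0,0,0],10],[[0,0,-15],[0,0,0],10],[[0,0,-30],[0,0,0],10],[[0,0,-50],[0,0,0],10],[[0,0,-75],[0,0,0],10],[[0,0,-105],[0,0,0],10],[[0,0,-130],[0,0,0],10],[[0,0,-145],[0,0,0],10]]}}

```text
clock: 11.2
tcp_pos: [0.4717, 0.3042, 0.1731]
orientation: [0.001, -0.115, 0.993, 0.001]
wrist_force: [0.8, 0.6, -0.4]
finger_gap: 0.0165
grip_force: 59.3
```

{"api": "step_arm", "payload": {"moves": [[[0,0,-8],[0,0,0],10],[[0,0,-10],[0,0,0],10],[[0,0,-10],[0,0,0],10]]}}

```text
clock: 11.45
tcp_pos: [0.4709, 0.3037, 0.1794]
orientation: [-0.0, -0.115, 0.993, 0.0]
wrist_force: [-0.1, 0.5, -1.1]
finger_gap: 0.0169
grip_force: 59.3
```

```bash
python3 - <<'E'
from h import *
s=pose()[0];print(s['tcp_pos'],s['finger_gap'],s['grip_force'],s['wrist_force'])
G=on("top",(573.5-400)/4-.5+345,125.5/4-.5+200,.096);print("glass",G)
to([.46,.10,.18],185);
for n in("scene","top"): cv2.imwrite(f"pics/{n}L.png",imaging.read_camera(n)[:,:,::-1])
E
```

```text
[0.47085149 0.30372867 0.17941788] 0.016933043874078957 59.298412799835205 [-0.1003533   0.52530422 -1.07327859]
glass [ 0.59706413 -0.22795624  0.096     ]
shift [  57.2 -195.8   -0.7] rot [ 0.001 -0.001  0.144]
```

{"api": "step_arm", "payload": {"moves": [[[6,-20,0],[0,0,0.015],10],[[13,-45,0],[0,0,0.03],10],[[20,-70,0],[0,0,0.05],10],[[28,-97,0],[0,0,0.07],10],[[36,-124,0],[0,0,0.09],10],[[44,-150,0],[0,0,0.11],10],[[51,-176,0],[0,0,0.13],10],[[57,-196,0],[0,0,0.144],10]]}}

```text
clock: 12.22
tcp_pos: [0.459, 0.0981, 0.1777]
orientation: [-0.002, -0.043, 0.999, -0.0]
wrist_force: [1.0, 0.1, -0.4]
finger_gap: 0.0171
grip_force: 59.3
```

```bash
python3 -c "
from h import *
print(pose()[0]['tcp_pos']);to([.495,-.231,.18],181.5)"
```

```text
[0.45903127 0.09812832 0.17765252]
shift [  -7.7 -331.    -2.4] rot [ 0.    -0.004  0.059]
```

{"api": "step_arm", "payload": {"moves": [[[0,-20,-2],[0,0,0.01],10],[[0,-45,-2],[0,0,0.02],10],[[0,-70,-2],[0,0,0.03],10],[[0,-95,-2],[0,0,0.04],10],[[0,-120,-2],[0,0,0.05],10],[[0,-145,-2],[0,0,0.059],10],[[-2,-170,-2],[0,0,0.059],10],[[-3,-190,-2],[0,0,0.059],10]]}}

```text
clock: 12.88
tcp_pos: [0.4791, -0.0906, 0.1795]
orientation: [-0.002, -0.014, 1.0, 0.0]
wrist_force: [0.2, -0.6, -0.8]
finger_gap: 0.0171
grip_force: 59.3
```

```bash
python3 -c "
from h import *
print(pose()[0]['tcp_pos']);to([.495,-.231,.18],181.5)"
```

```text
[ 0.47911943 -0.09057952  0.17954775]
shift [ -12.  -140.8   -0.6] rot [ 0.001 -0.003  0.001]
```

{"api": "step_arm", "payload": {"moves": [[[-2,-25,0],[0,0,0],10],[[-4,-50,0],[0,-0.003,0],10],[[-7,-80,0],[0,-0.003,0],10],[[-9,-105,0],[0,-0.003,0],10],[[-11,-125,0],[0,-0.003,0],10],[[-12,-138,0],[0,-0.003,0],10],[[-12,-141,0],[0,-0.003,0],10],[[-12,-141,0],[0,-0.003,0],10]]}}

```text
clock: 13.55
tcp_pos: [0.4953, -0.2298, 0.1799]
orientation: [0.0, -0.013, 1.0, 0.001]
wrist_force: [0.7, 0.7, -1.0]
finger_gap: 0.017
grip_force: 59.3
```

{"api": "step_arm", "payload": {"moves": [[[0,0,10],[0,0,0],10],[[0,0,20],[0,0,0],10],[[0,0,30],[0,0,0],10],[[0,0,40],[0,0,0],10],[[0,0,45],[0,0,0],10],[[0,0,45],[0,0,0],10],[[0,0,45],[0,0,0],10],[[0,0,45],[0,0,0],10]]}}

```text
clock: 14.22
tcp_pos: [0.4962, -0.2297, 0.1363]
orientation: [0.001, -0.014, 1.0, 0.0]
wrist_force: [-0.5, -0.1, -1.4]
finger_gap: 0.017
grip_force: 59.3
```

```bash
python3 -c "
from h import *
s=pose()[0];print(s['tcp_pos'],s['wrist_force']);to([.495,-.231,.115],181.5)
a=imaging.read_camera('scene')[:,:,::-1];b=imaging.read_camera('top')[:,:,::-1]
k=dict(fx=4,fy=4,interpolation=cv2.INTER_CUBIC)
x=np.hstack([cv2.resize(a[140:280,220:320],None,**k),cv2.resize(b[180:320,345:445],None,**k)])
cv2.imwrite('pics/f1.png',cv2.convertScaleAbs(x,alpha=1.6))"
```

```text
[ 0.4962294  -0.2297466   0.13632198] [-0.51632814 -0.07782712 -1.36577952]
shift [ 1.3 -1.2 21.3] rot [0.    0.003 0.002]
```

View pics/f1.png

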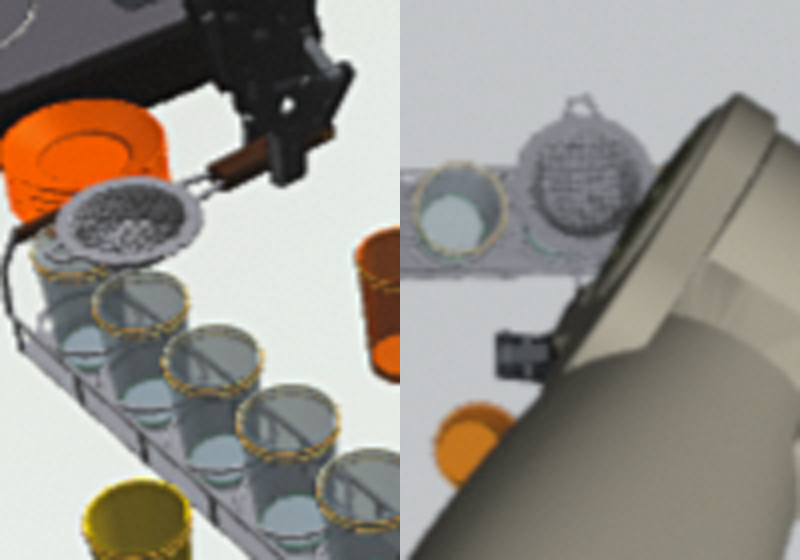

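The left half shows the level strainer with its flange centre at about (129,222), above the loaded rim at (141,305). The right half (top camera) shows the flange's left edge at x=517 and top edge at y=113, so its centre is near (588,185).

```bash
python3 -c "
from h import *
S=((129.5)/4-.5+220,222.5/4-.5+140);T=((588.5-400)/4-.5+345,185.5/4-.5+180)
for z in(.144,.149,.154,.159):print(z,on('scene',*S,z),on('top',*T,z))
s=pose()[0];print('pred',s['tcp_pos']+[.1025,.0027,0])
for z in(.154,):
  for n,P in(('scene',(.5995,-.227,z)),('top',(.5995,-.227,z))):
    p=imaging.camera_params(n);c=p['pose'][:3,:3].T@(np.array(P)-p['pose'][:3,3]);print(n,c[2])
E=on('scene',141.5/4-.5+220,303.5/4-.5+140,.096);print('rim scene',E)
b=imaging.read_camera('top')
"
```

```text
0.144 [ 0.59539108 -0.23604439  0.144     ] [ 0.6011484  -0.23032476  0.144     ]
0.149 [ 0.59869912 -0.22981989  0.149     ] [ 0.60026969 -0.22959618  0.149     ]
0.154 [ 0.60200716 -0.22359539  0.154     ] [ 0.59939098 -0.2288676   0.154     ]
0.159 [ 0.6053152 -0.2173709  0.159    ] [ 0.59851227 -0.22813902  0.159     ]
pred [ 0.59888196 -0.22728207  0.13663833]
scene -1.0411475088206936
top -1.1028158082655852
rim scene [ 0.60210844 -0.22322458  0.096     ]
```

{"api": "step_arm", "payload": {"moves": [[[1,0,4],[0,0,0],10],[[1,0,8],[0,0,0],10],[[1,0,12],[0,0,0],10],[[1,0,15],[0,0,0],10],[[1,0,17],[0,0,0],10],[[1,0,19],[0,0,0],10],[[1,0,19],[0,0,0],10],[[1,0,19],[0,0,0],10]]}}

```text
clock: 15.03
tcp_pos: [0.4949, -0.2297, 0.1169]
orientation: [0.001, -0.014, 1.0, 0.0]
wrist_force: [-0.3, -0.4, 0.1]
finger_gap: 0.0171
grip_force: 59.3
```

{"api": "step_arm", "payload": {"moves": [[[0,0,0],[0,0,0],10],[[0,0,0],[0,0,0],10],[[0,0,0],[0,0,0],10],[[0,0,0],[0,0,0],10],[[0,0,0],[0,0,0],10],[[0,0,0],[0,0,0],10],[[0,0,0],[0,0,0],10],[[0,0,0],[0,0,0],10]]}}

```text
clock: 15.7
tcp_pos: [0.495, -0.2297, 0.117]
orientation: [0.001, -0.014, 1.0, 0.0]
wrist_force: [-0.4, 0.1, -0.2]
finger_gap: 0.0169
grip_force: 59.3
```

```bash
python3 -c "
from h import *
f=[]
for i in range(16):
  imaging.read_camera('top'); f.append(pose()[0]['wrist_force'])
print(np.mean(f,0),np.std(f,0))"
```

```text
[-0.03453121  0.15609298 -0.82680602] [0.39300379 0.27968708 0.56092774]
```

The mean vertical force is −0.83 N, about the strainer's own weight, so it is touching nothing. Handing in.

```bash
python3 -c "
from workcell import env
print(env.hand_in())"
```

```text
the job is handed in; nothing more can be done
None
```

I handed the job in at about 16.5 s with the loose glass standing in the empty ring and the strainer held level about 1 cm above its rim, handle square and on the robot's side; the hand-in returned no verdict.

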